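# Pull the cracked push-on knob off the lathe controller

### The job

Take the blue-handled knob puller, hook its two feet under the skirt of the cracked red knob on the lathe's control unit and pull straight up until the knob pops off its shaft; the plastic is cracked, so let only the puller touch that knob, never the gripper. Set the red knob down gently, standing upright on the green mat, then stand the puller back upright on its cork pad. Leave the black knob on its shaft and everything else on the bench where it is.

Things in the scene. Friction and masses are not known exactly. Their poses are not given: they have to be found in the camera images.
- puller: Two-legged knob puller: rigid steel stirrup, blue T-handle on top, 104 mm tall, 84 mm wide, 160 g, standing on its feet on the cork pad. Origin: underside, midway between the feet. z up, y from leg to leg, x along the feet; front and back alike. Legs 5 mm thick, 20 mm wide in x, 74 mm clear between them; 60 mm clear height under the crosshead (20 mm wide in x, z 60 to 66 mm).
- puller_grip (a point): Point to grip on the puller's handle, 84 mm above its soles. The handle is a bar 84 mm long (along the puller's y), 24 mm thick (along its x), 34 mm high (z 66 to 100 mm of the puller). Grip it from above across the 24 mm thickness.
- puller_feet (a point): Midway between the puller's feet, level with their upper faces (z = 4 mm). Each foot is a flat 4 mm thick plate, 44 mm long along x, turned inward from its leg (y +-42 to +-18 mm). The 36 mm gap between them is open at both ends, so the puller slides level along its x onto a knob from one side: feet under the skirt, hub in the gap, handle over the knob's axis.
- red_knob: Round red plastic knob with a cracked skirt, 64 mm wide, 40 mm tall, 70 g, on one of the control unit's two shafts (which one varies). Origin: centre of its underside; z up its axis. From below: hub 28 mm across, z 0 to 14 mm; skirt 64 mm across, z 14 to 18 mm; fluted body 46 mm across, z 18 to 40 mm. Only the puller may touch it.
- red_knob_skirt (a point): Centre of the underside of the red knob's skirt. Seated, it is 14 mm above the unit's flat top, the hub standing on that top. The hub snaps over a sprung shaft: it gives way at about 10 to 15 N straight up, within about 4 mm, is clear of the shaft 12 mm up, and then rests loose by its skirt on the puller's feet. Stood on a flat surface, the skirt is again 14 mm above it.
- black_knob: Black knob, same shape and size as the red one, seated on the other shaft; it stays there. Origin: centre of its underside.
- control_unit: Lathe motor control unit: dark grey box with an aluminium top, 150 mm deep (x) by 220 mm wide (y), flat top at z = 72 mm, fixed to the bench. Origin: centre of its underside; -x is its front, towards the robot. The two knob shafts stand at x = -15 mm, y = +-58 mm; in front of the knobs the top is bare. Behind them, from x = 42 mm back, are a toggle switch (25 mm high), a lamp and a fuse holder.
- shaft_left (a point): Foot of the +y knob shaft, on the top of the control unit (z 72 mm above the bench). The shaft is 13 mm thick (18 mm over its sprung leaves) and 11.5 mm tall.
- shaft_right (a point): Foot of the -y knob shaft, likewise.
- green_mat: Flat green bench mat, 190 mm (x) by 140 mm (y), 3 mm thick, fixed to the bench left or right of the control unit. Origin: centre of its underside; its top is 3 mm higher. Bare at the start: the red knob goes here.
- cork_pad: Flat cork pad, 100 mm (x) by 130 mm (y), 4 mm thick, fixed to the bench on the other side. Origin: centre of its underside; its top is 4 mm higher. The puller starts and ends standing here.
- screwdriver: Blue aluminium screwdriver, 132 mm long, 11 mm thick, lying along its x. Origin at bench level below its middle. Bystander.
- spring_bar_tool: Steel spring bar tool, 125 mm long, 11 mm thick, lying along its x. Origin at bench level below its middle. Bystander.
- crystal_jar: Lidded glass jar of watch crystals, 80 mm wide, 73 mm tall. Origin: centre of its underside. Bystander.
- movement_holder: Orange plastic movement holder with a watch movement in it, 98 by 50 mm with its brass screw, 19 mm tall. Origin: underside, below the movement. Bystander.
- loupe: Black eye loupe standing on its wide end, 42 mm wide, 42 mm tall. Origin: centre of its underside. Bystander.
Things that resemble listed ones, but are neither listed nor needed, are in the scene too. Several things have the shape of the cork_pad; the one meant has the colours described above.

How it is judged:
By the outcome, as a careful person would: the job done as asked, in the order asked, and still so for the second after the job is handed in, with the robot touching nothing.
It also fails if it takes over 58 s, if anything falls off the work surface, if the arm or the gripper's body presses on something with over 40 N, if the wrist force passes 120 N, or if a joint passes its speed limit or range.

### The arm

A 6-joint arm with a two-finger parallel gripper is mounted at the origin on the work surface. World frame = base frame: x ahead of the robot, y to its left, z up, the work surface at z = 0. Lengths are in m, angles in rad, forces in N, time in s.
With the tool pointing down it reaches from about 0.25 to 0.725 m from the base axis. Payload 4 kg.
Tool frame: the origin (TCP) lies where the fingers leave the gripper's body, on its centre line; the fingertips stand 73 mm ahead of it and the grasp point (between the pads) lies 54 mm ahead of it (bot.tips_ahead is the z of the fingertips in the tool frame, in m); z points along the fingers, y is the direction in which the jaws open and shut (so a half turn about z gives the same grasp; the last joint's range is limited). The gripper opens to 85 mm and grips with 20 to 120 N. Pads are 22 mm wide; open, the fingers measure 114 mm over their backs; the gripper's body (76 mm by 85 mm) begins 54 mm behind the grasp point. The pads swing forward as they close: fully open they stand 13 mm farther back than shut.
Start: joints at [1.117, 0.241, 0.005, 1.335, 0, 1.571], TCP at [0.219, 0.449, 0.304] pointing down, gripper open.
Joint ranges: [-2.72, 2.72], [-1.05, 1.87], [-1.09, 1.28], [-1.99, 2.15], [-1.42, 1.44], [-3.14, 3.14]. Speed limits (rad/s): [2.79, 2.79, 3.14, 3.14, 3.14, 3.14].

### API

Orientations are given as a unit quaternion [x, y, z, w].
In Python, from workcell import readout, camera, get_calibration, order, bot gives the robot as it stands.
- The arm moves only by the tool send_rows, never from a script. Its argument "moves" is a list of rows, each a list of 3 entries, a list of its own where there are three numbers: the shift along the tool's x, y, z in mm, then the turn, a rotation vector about the tool's x, y, z in rad, then the finger opening in mm, from 0 to 85.4. In form: [[[dx, dy, dz], [ax, ay, az], grip], ...]. A call has 1 to 12 rows; each row is the pose to reach, as a shift and turn from the pose measured when the call began, along the tool's axes at that moment; what a row does not reach only later rows make up. A row lasts 1/12 s, in which the tool goes at most 41.7 mm and 7.16 degrees, less where a joint would pass 70% of its speed; a pose out of reach is approached as far as the arm can. A call with a gripper value outside its range is refused whole. The fingers move at their own pace and stop on an object; the grip force is fixed at half the most. Time passes only in rows, so rows that repeat a pose let the fingers close. It gives the time, the measured TCP pose, the force and the opening at its end, in the units of the state.
- readout.get_obs(): the state, without advancing time (a new reading comes with each control period).
- camera(name): name is "scene" or "side" or "wrist"; returns the picture (420x560x3 uint8, red, green, blue); there is no depth.
- get_calibration(name): a dict with "fx", "fy", "cx", "cy" (pixels), "k1" (the pictures are not rectified: a ray, as slopes to the right and down, at radius r is drawn at 1 + k1 r^2 times it, then the intrinsics apply), "R" (3x3) and "t" (3): a world point X has camera coordinates R X + t. Camera axes: x right, y down, z forward; pixel columns grow to the right and rows downward; lengths in m; the calibration is good to about 2 mm. A picture is of the moment at which its call begins: read the wrist's pose just before it. get_calibration takes no time and is no camera call; for the wrist camera it gives the pose at the moment of the call.
- order.job_done(): hands the job in, once; it reports no verdict.
The state is a dict: "clock": time; "joint_pos": joint angles; "joint_vel": joint speeds; "tau": joint torques, N m; "eef_pos": TCP position; "tool_rot": TCP orientation; "ft_force": force on the tool from outside, world axes, zero at the start; "ft_torque": the same for the moment, N m; "grip_width": finger opening in m.
Only numpy, scipy, OpenCV 4.12 (cv2) and the standard library are available. Lean on these libraries where they do the work, as an engineer would, in place of code of your own. Each camera call takes 0.05 s, during which the arm holds its last target. There are 200 camera calls.

## Working session

There is one attempt and no reset: what is moved stays moved. The work goes in short steps, Python scripts to look and compute and a tool call to move; the robot and the scene stay as the last step left them, time stands still between calls to the robot, and variables do not carry over. Pictures are saved under pics/ and viewed, about 8 in all and at most 12, crops included, and the job is handed in when it is done.

Besides the shell and the picture viewer there is one more tool, called after ">>>" by a JSON object that holds its "fn" and its "kwargs", one argument or row to a line. send_rows: Moves the arm, as the interface text tells. Its arguments: {"type":"object","properties":{"moves":{"type":"array","items":{"type":"array"}}},"required":["moves"]}

```bash
mkdir -p pics; cat > h.py <<'E'
import numpy as np, cv2
from workcell import readout, camera, get_calibration, order, bot
from scipy.spatial.transform import Rotation as Rn
def snap(n,f):
    c=get_calibration(n); im=camera(n); cv2.imwrite('pics/'+f,cv2.cvtColor(im,cv2.COLOR_RGB2BGR)); np.save('pics/'+f+'.npy',{k:np.array(v) for k,v in c.items()},allow_pickle=True); return im,c
def cal(f): return np.load('pics/'+f+'.npy',allow_pickle=True).item()
def pt(c,u,v,z):
    x=np.array([(u-c['cx'])/c['fx'],(v-c['cy'])/c['fy']]); s=x.copy()
    for _ in range(20): s=x/(1+c['k1']*(s@s))
    R=np.array(c['R']);t=np.array(c['t']);d=R.T@np.array([s[0],s[1],1]);o=-R.T@t
    return o+d*(z-o[2])/d[2]
def proj(c,X):
    p=np.array(c['R'])@np.array(X)+np.array(c['t']);s=p[:2]/p[2];s=s*(1+c['k1']*(s@s))
    return np.array([c['fx']*s[0]+c['cx'],c['fy']*s[1]+c['cy']])
E
python3 - <<'E'
from h import *
o=readout.get_obs();print(o['clock'],o['eef_pos'],o['tool_rot'],o['ft_force'])
a,_=snap('scene','a.png');b,_=snap('side','b.png')
for n in ['scene','side']:
    c=get_calibration(n);print(n,c['fx'],-np.array(c['R']).T@np.array(c['t']))
E
```

```text
0.0 [0.21897423 0.44896864 0.30301709] [ 2.24948393e-01  9.74370123e-01 -1.01460467e-03 -2.33695986e-04] [0.21708508 0.90980504 0.34419747]
scene 458.82012542104826 [ 1.42583705 -0.08840534  0.84741407]
side 477.2495682735607 [0.36970365 1.06451539 0.98017162]
```

View pics/a.png

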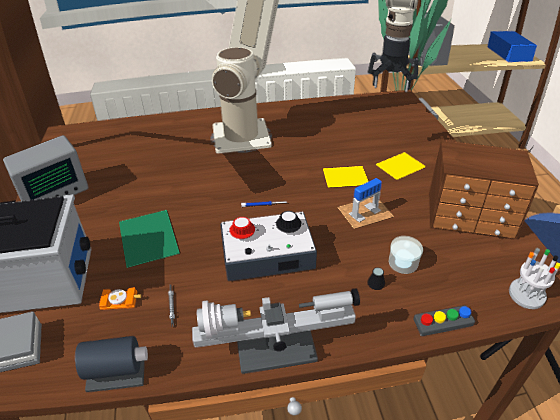

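View pics/b.png

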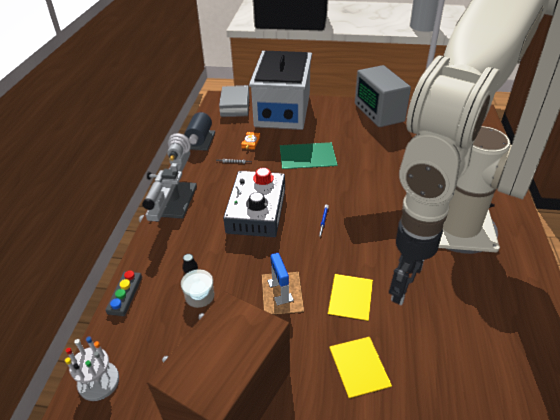

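The scene picture shows the red knob at (242,228) on the −y shaft, the black knob at (289,221), the green mat at (148,238), and the puller at (367,197) on the brown cork pad. The yellow pads at (345,176) and (401,165) have the same shape as the cork pad but the wrong colour. The brown one under the puller is the one meant, and I'll confirm that in an enlarged crop.

```bash
python3 - <<'E'
from h import *
a=cv2.imread('pics/a.png');b=cv2.imread('pics/b.png')
f=lambda im,x,y,w,h:cv2.resize(im[y:y+h,x:x+w],None,fx=4,fy=4,interpolation=cv2.INTER_CUBIC)
# top: a crop of puller (x330-430,y165-235) & unit(215-315,200-270); bottom: b puller, unit
cv2.imwrite('pics/c.png',np.vstack([np.hstack([f(a,325,165,100,70),f(a,217,200,100,75)[:280]]),np.hstack([f(b,240,245,100,75),f(b,215,162,100,75)])]))
E
```

```text
(no output)
```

View pics/c.png

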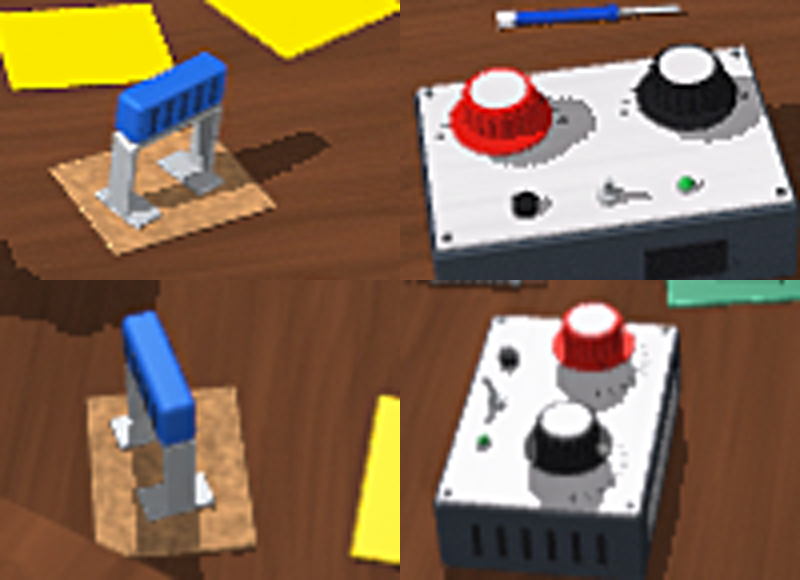

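```bash
python3 - <<'E'
from h import *
a=cal('a.png');b=cal('b.png')
A=lambda x,y,o,z:pt(a,o[0]+x/4,o[1]+y/4,z).round(4)[:2]
B=lambda x,y,o,z:pt(b,o[0]+x/4,o[1]+(y)/4,z).round(4)[:2]
p=(325,165);u=(217,200);q=(240,245);r=(215,162)
print('red',A(97,88,u,.112),B(197,40,r,.112),'black',A(284,66,u,.112),B(167,137,r,.112))
print('unitA',[A(*c,u,.072) for c in [(18,88),(345,47),(397,205),(35,250)]])
print('unitB',[B(*c,r,.072) for c in [(96,36),(280,46),(238,235),(40,222)]])
print('handle topA',[A(*c,p,.105) for c in [(118,97),(207,53),(225,62),(135,110)]])
print('handle topB',[B(*c,q,.105) for c in [(125,40),(150,33),(195,100),(162,110)]])
print('corkA',[A(*c,p,.004) for c in [(50,170),(118,255),(275,207),(205,125)]])
print('corkB',[B(*c,q,.004) for c in [(87,118),(236,107),(256,270),(97,255)]])
print('matA',[pt(a,*c,.003).round(3)[:2] for c in [(119,217),(168,211),(179,254),(126,266)]])
print('matB',[pt(b,*c,.003).round(3)[:2] for c in [(279,145),(334,144),(337,164),(284,168)]])
E
```

```text
red [ 0.5921 -0.0511] [ 0.5825 -0.0535] black [0.5937 0.0636] [0.586  0.0596]
unitA [array([ 0.5372, -0.0989]), array([0.5374, 0.1143]), array([0.6844, 0.1144]), array([ 0.6809, -0.0999])]
unitB [array([ 0.6722, -0.1018]), array([ 0.5268, -0.1043]), array([0.5293, 0.1117]), array([0.6694, 0.1139])]
handle topA [array([0.5113, 0.2583]), array([0.4755, 0.333 ]), array([0.4876, 0.3417]), array([0.5269, 0.2652])]
handle topB [array([0.5142, 0.2701]), array([0.4996, 0.2625]), array([0.4653, 0.3137]), array([0.484 , 0.3237])]
corkA [array([0.4599, 0.2324]), array([0.5558, 0.2539]), array([0.5294, 0.3772]), array([0.4317, 0.359 ])]
corkB [array([0.5459, 0.2508]), array([0.4484, 0.23  ]), array([0.4228, 0.3595]), array([0.522 , 0.3597])]
matA [array([ 0.381, -0.392]), array([ 0.381, -0.25 ]), array([ 0.563, -0.219]), array([ 0.582, -0.355])]
matB [array([ 0.581, -0.358]), array([ 0.384, -0.385]), array([ 0.368, -0.265]), array([ 0.546, -0.223])]
```

The cork pad is confirmed: the brown pad under the blue-handled puller, at scene (365,213) and side (283,292). The red knob is near (0.587,−0.052), and the puller is near (0.495,0.296) with a yaw of about 27°. I'll look from the wrist over the unit first, then over the puller.

```bash
cat >> h.py <<'E'
def go(p,yaw):
    """tool-frame shift (mm) and turn to TCP p pointing down, tool y axis at world angle yaw (deg)"""
    o=readout.get_obs();R=Rn.from_quat(o['tool_rot']);y=np.radians(yaw)
    Y=np.array([np.cos(y),np.sin(y),0]);Z=np.array([0,0,-1.]);X=np.cross(Y,Z)
    T=Rn.from_matrix(np.c_[X,Y,Z])
    d=R.inv().apply(np.array(p)-o['eef_pos'])*1000;w=(R.inv()*T).as_rotvec()
    print('shift',d.round(1),'turn',w.round(4),'deg',np.degrees(np.linalg.norm(w)).round(1));return d,w
E
python3 - <<'E'
from h import *
go((.53,-.03,.31),0)
c=get_calibration('wrist');o=readout.get_obs();R=Rn.from_quat(o['tool_rot'])
print(R.inv().apply(-np.array(c['R']).T@np.array(c['t'])-o['eef_pos']),R.inv().apply(np.array(c['R'])[2]),c['fx'])
E
```

```text
shift [-489.5 -294.2   -6.3] turn [-1.7000e-03  1.1000e-03  1.1169e+00] deg 64.0
[ 0.06689178  0.00102284 -0.06925106] [-2.60035603e-01  5.69642305e-04  9.65598861e-01] 323.38776564392043
```

>>> {"fn": "send_rows", "kwargs": {
  "moves": [
    [[-490, -294, -6], [0, 0, 1.117], 85],
    [[-490, -294, -6], [0, 0, 1.117], 85],
    [[-490, -294, -6], [0, 0, 1.117], 85],
    [[-490, -294, -6], [0, 0, 1.117], 85],
    [[-490, -294, -6], [0, 0, 1.117], 85],
    [[-490, -294, -6], [0, 0, 1.117], 85],
    [[-490, -294, -6], [0, 0, 1.117], 85],
    [[-490, -294, -6], [0, 0, 1.117], 85],
    [[-490, -294, -6], [0, 0, 1.117], 85],
    [[-490, -294, -6], [0, 0, 1.117], 85],
    [[-490, -294, -6], [0, 0, 1.117], 85],
    [[-490, -294, -6], [0, 0, 1.117], 85]
  ]
}}

```text
clock: 1.1
eef_pos: [0.492, 0.028, 0.3086]
tool_rot: [0.707, 0.707, -0.001, 0.0]
ft_force: [0.4, 0.3, 1.0]
grip_width: 0.085
```

```bash
python3 - <<'E'
from h import *
print(readout.get_obs()['eef_pos']);go((.53,-.03,.31),0)
E
```

```text
[0.49196005 0.02800665 0.30864296]
shift [-58.   38.1  -1.3] turn [-0.0014  0.0015 -0.0003] deg 0.1
```

>>> {"fn": "send_rows", "kwargs": {
  "moves": [
    [[-58, 38, 0], [0, 0, 0], 85],
    [[-58, 38, 0], [0, 0, 0], 85],
    [[-58, 38, 0], [0, 0, 0], 85],
    [[-58, 38, 0], [0, 0, 0], 85]
  ]
}}

```text
clock: 1.43
eef_pos: [0.5301, -0.0315, 0.3076]
tool_rot: [0.708, 0.706, -0.002, -0.001]
ft_force: [0.3, 0.6, -0.2]
grip_width: 0.0851
```

```bash
python3 - <<'E'
from h import *
snap('wrist','w1.png');print(readout.get_obs()['eef_pos'],readout.get_obs()['clock']);go((.495,.24,.31),27)
E
```

```text
[ 0.52953942 -0.03033861  0.30783138] 1.4833
shift [270.3 -35.   -2.3] turn [-3.700e-03  1.000e-04 -4.729e-01] deg 27.1
```

View pics/w1.png

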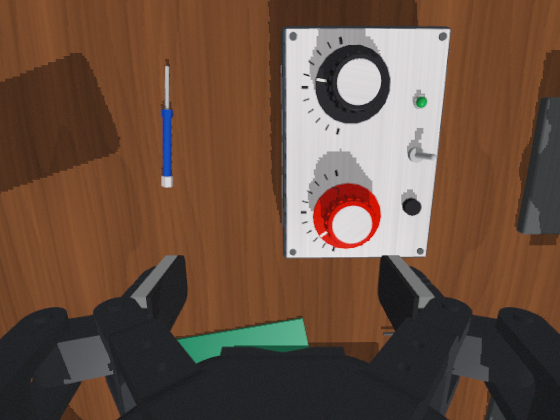

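The wrist view shows the red knob's skirt centred at about (347,216), the black knob's at (353,84), and the unit's top corners at (284,29), (449,29), (427,257) and (287,257).

```bash
python3 - <<'E'
from h import *
c=cal('w1.png');im=cv2.imread('pics/w1.png').astype(int);B,G,R=im[...,0],im[...,1],im[...,2]
def com(m,z):
    n,l,s,ce=cv2.connectedComponentsWithStats(m.astype(np.uint8));k=1+np.argmax(s[1:,4])
    ct=max(cv2.findContours((l==k).astype(np.uint8),0,1)[0],key=cv2.contourArea);(x,y),r=cv2.minEnclosingCircle(ct)
    h=cv2.convexHull(ct); print(ce[k].round(1),(x,y),r,'ell',cv2.fitEllipse(h),pt(c,*cv2.fitEllipse(h)[0],z)[:2].round(4))
com((R>120)&(G<80)&(B<80),.089)
w=(R>225)&(G>225)&(B>225)
for x,y in ((351,224),(359,81)):
    m=w*0;m[y-25:y+25,x-25:x+25]=w[y-25:y+25,x-25:x+25]; com(m>0,.112)
print(pt(c,352.5,84.5,.089),pt(c,347.5,216,.089))
for q in [(284,29),(449,29),(427,257),(287,257)]:print(pt(c,*q,.072)[:2].round(4))
E
```

```text
[181.3 165.1] (179.5, 165.0) 169.3938751220703 ell ((179.95315551757812, 140.2144775390625), (83.5970230102539, 406.09423828125), 172.77044677734375) [0.4391 0.0187]Traceback (most recent call last):
  File "<stdin>", line 10, in <module>
  File "<stdin>", line 4, in com
    return _wrapfunc(a, 'argmax', axis=axis, out=out, **kwds)
    return bound(*args, **kwds)
ValueError: attempt to get argmax of an empty sequence
```

>>> {"fn": "send_rows", "kwargs": {
  "moves": [
    [[270, -35, 0], [0, 0, -0.473], 85],
    [[270, -35, 0], [0, 0, -0.473], 85],
    [[270, -35, 0], [0, 0, -0.473], 85],
    [[270, -35, 0], [0, 0, -0.473], 85],
    [[270, -35, 0], [0, 0, -0.473], 85],
    [[270, -35, 0], [0, 0, -0.473], 85],
    [[270, -35, 0], [0, 0, -0.473], 85],
    [[270, -35, 0], [0, 0, -0.473], 85],
    [[270, -35, 0], [0, 0, -0.473], 85]
  ]
}}

```text
clock: 2.23
eef_pos: [0.4931, 0.242, 0.3076]
tool_rot: [0.52, 0.854, -0.002, -0.001]
ft_force: [0.1, -0.7, -0.1]
grip_width: 0.085
```

```bash
python3 - <<'E'
from h import *
snap('wrist','w2.png');print(readout.get_obs()['eef_pos'],readout.get_obs()['clock'])
E
```

```text
[0.4935982  0.24074537 0.30762788] 2.2833
```

View pics/w2.png

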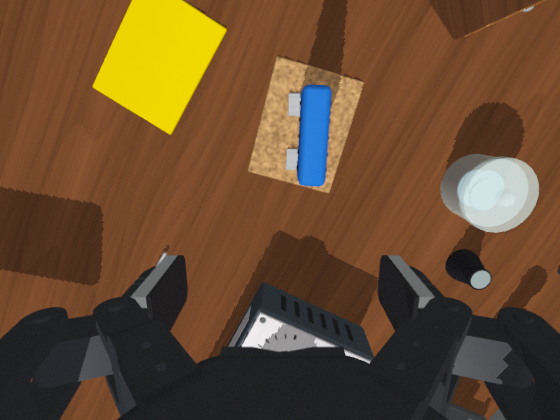

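The blue handle spans (318,86) to (312,186), the cork corners are (279,56), (363,80), (328,193) and (249,171), and the feet show at (294,104) and (292,159).

```bash
python3 - <<'E'
from h import *
def com(f,roi,cond,zs):
    c=cal(f);im=cv2.imread('pics/'+f).astype(int);x0,y0,x1,y1=roi;B,G,R=[im[...,i] for i in range(3)]
    m=np.zeros(B.shape,np.uint8);m[y0:y1,x0:x1]=cond(B,G,R)[y0:y1,x0:x1]
    ct=max(cv2.findContours(m,0,1)[0],key=cv2.contourArea);h=cv2.convexHull(ct);e=cv2.fitEllipse(h);r=cv2.minAreaRect(h)
    print('ell',np.round(e[0],1),np.round(e[1],1),[pt(c,*e[0],z)[:2].round(4) for z in zs]);return c,m,r
red=lambda B,G,R:(R>110)&(G<90)&(B<90)
com('w1.png',(300,175,390,258),lambda B,G,R:((R>110)&(G<90)&(B<90))|0,[.087,.090])
com('w1.png',(329,203,375,246),lambda B,G,R:(G>170)&(R>170),[.112])
com('w1.png',(334,57,384,107),lambda B,G,R:(G>170)&(R>170),[.112])
com('w1.png',(312,44,392,126),lambda B,G,R:(G<60)&(R<60),[.088])
c=cal('w1.png');print([pt(c,*q,.072)[:2].round(4) for q in [(284,29),(449,29),(427,257),(287,257)]])
c,m,r=com('w2.png',(285,75,345,195),lambda B,G,R:(B>150)&(R<90)&(G<160),[.104])
print('rect',r);bx=cv2.boxPoints(r)
for z in (.104,.095): 
  P=np.array([pt(c,*q,z)[:2] for q in bx]);print(P.round(4).tolist(),P.mean(0).round(4))
  P=P[np.argsort(P[:,1])];a=(P[2]+P[3]-P[0]-P[1]);print('yaw',np.degrees(np.arctan2(-a[0],a[1])))
print('cork',[pt(c,*q,.004)[:2].round(4) for q in [(279,56),(363,80),(328,193),(249,171)]])
im=cv2.imread('pics/w2.png');print(im[135,295:340].tolist()[::4])
E
```

```text
ell [346.5 215.5] [64.7 67.6] [array([ 0.5889, -0.0511]), array([ 0.5883, -0.0502])]
ell [351.8 224.1] [36.3 39.5] [array([ 0.5888, -0.0514])]
ell [358.5  81.4] [43.1 46.3] [array([0.5881, 0.0643])]
ell [352.3  83.7] [73.  78.5] [array([0.5882, 0.0651])]
[array([0.5307, 0.1113]), array([0.6733, 0.1121]), array([ 0.677 , -0.1003]), array([ 0.5334, -0.0997])]
ell [313.7 134.8] [ 39.2 114.2] [array([0.4902, 0.303 ])]
rect ((314.262451171875, 135.51382446289062), (27.908740997314453, 99.8092269897461), 3.012787342071533)
[[0.4981, 0.2599], [0.4638, 0.3332], [0.4841, 0.3425], [0.5199, 0.2698]] [0.4915 0.3014]
yaw 25.657736171945327
[[0.4992, 0.2586], [0.4638, 0.3343], [0.4848, 0.3439], [0.5218, 0.2688]] [0.4924 0.3014]
yaw 25.657736171945345
cork [array([0.4276, 0.3588]), array([0.5196, 0.3794]), array([0.5475, 0.2521]), array([0.4533, 0.2327])]
[[95, 143, 184], [69, 43, 29], [197, 109, 35], [218, 128, 44], [218, 127, 40], [218, 128, 43], [218, 126, 39], [216, 124, 35], [184, 98, 28], [97, 149, 190], [100, 152, 193], [102, 153, 196]]
```

```bash
python3 - <<'E'
from h import *
go((.492,.3014,.21),25.7);go((.492,.3014,.143),25.7)
E
```

```text
shift [54.6 26.7 97.5] turn [-0.0046 -0.0004  0.0259] deg 1.5
shift [ 54.6  27.  164.5] turn [-0.0046 -0.0004  0.0259] deg 1.5
```

>>> {"fn": "send_rows", "kwargs": {
  "moves": [
    [[55, 27, 30], [-0.005, 0, 0.026], 85],
    [[55, 27, 70], [-0.005, 0, 0.026], 85],
    [[55, 27, 90], [-0.005, 0, 0.026], 85],
    [[55, 27, 105], [-0.005, 0, 0.026], 85],
    [[55, 27, 125], [-0.005, 0, 0.026], 85],
    [[55, 27, 145], [-0.005, 0, 0.026], 85],
    [[55, 27, 160], [-0.005, 0, 0.026], 85],
    [[55, 27, 164.5], [-0.005, 0, 0.026], 85],
    [[55, 27, 164.5], [-0.005, 0, 0.026], 85],
    [[55, 27, 164.5], [-0.005, 0, 0.026], 70]
  ]
}}

```text
clock: 3.12
eef_pos: [0.4922, 0.3011, 0.1438]
tool_rot: [0.533, 0.846, 0.0, 0.0]
ft_force: [0.3, -0.2, -0.3]
grip_width: 0.0751
```

```bash
python3 - <<'E'
from h import *
snap('wrist','w3.png');go((.492,.3014,.143),25.7)
E
```

```text
shift [ 0.1 -0.5  1.3] turn [ 0.0023 -0.0005 -0.001 ] deg 0.1
```

View pics/w3.png

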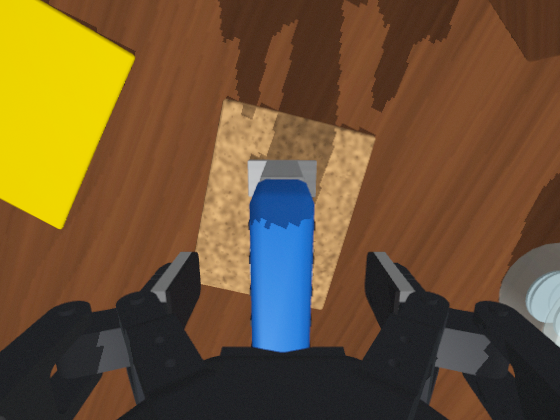

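```bash
python3 - <<'E'
from h import *
c=cal('w3.png');o=readout.get_obs();R=Rn.from_quat(o['tool_rot'])
for q,z in [((283,160),.008),((249,161),.008),((317,161),.008),((283,182),.104),((283,192),.104),((252,300),.1),((313,300),.1)]:
    p=pt(c,*q,z);print(q,p.round(4),(R.inv().apply(p-o['eef_pos'])*1000).round(1))
E
```

```text
(283, 160) [0.4744 0.34   0.008 ] [ 42.5   0.  136.4]
(249, 161) [0.4553 0.3301 0.008 ] [ 41.9 -21.5 136.3]
(317, 161) [0.4941 0.3488 0.008 ] [ 41.9  21.5 136.4]
(283, 182) [0.4724 0.3434 0.104 ] [46.5 -0.1 40.4]
(283, 192) [0.4739 0.3403 0.104 ] [43.  -0.1 40.4]
(252, 300) [0.4822 0.295  0.1   ] [ -1.4 -12.3  44.3]
(313, 300) [0.5038 0.3054 0.1   ] [-1.4 11.8 44.4]
```

>>> {"fn": "send_rows", "kwargs": {
  "moves": [
    [[0, 0, 1], [0, 0, 0], 40],
    [[0, 0, 1], [0, 0, 0], 15],
    [[0, 0, 1], [0, 0, 0], 15],
    [[0, 0, 1], [0, 0, 0], 15],
    [[0, 0, 1], [0, 0, 0], 15],
    [[0, 0, 1], [0, 0, 0], 15],
    [[0, 0, 1], [0, 0, 0], 15],
    [[0, 0, 1], [0, 0, 0], 15],
    [[0, 0, 1], [0, 0, 0], 15]
  ]
}}

```text
clock: 3.92
eef_pos: [0.4928, 0.3017, 0.1441]
tool_rot: [0.532, 0.846, 0.002, 0.001]
ft_force: [-1.0, -0.5, 6.1]
grip_width: 0.0233
```

>>> {"fn": "send_rows", "kwargs": {
  "moves": [
    [[0, 0, -10], [0, 0, 0], 15],
    [[0, 0, -25], [0, 0, 0], 15],
    [[0, 0, -50], [0, 0, 0], 15],
    [[0, 0, -80], [0, 0, 0], 15],
    [[0, 0, -110], [0, 0, 0], 15],
    [[0, 0, -136], [0, 0, 0], 15],
    [[0, 0, -136], [0, 0, 0], 15],
    [[0, 0, -136], [0, 0, 0], 15]
  ]
}}

```text
clock: 4.58
eef_pos: [0.493, 0.3019, 0.282]
tool_rot: [0.532, 0.846, 0.003, 0.002]
ft_force: [0.0, 0.5, -0.8]
grip_width: 0.0231
```

```bash
python3 - <<'E'
from h import *
o=readout.get_obs();print(o['eef_pos'],o['grip_width'],o['ft_force']);go((.515,-.0512,.28),0)
E
```

```text
[0.49303069 0.30185008 0.28198769] 0.023059286406787498 [ 0.03863357  0.53327184 -0.78508266]
shift [-327.8 -133.     0.7] turn [ 0.007  -0.0027  0.4477] deg 25.7
```

>>> {"fn": "send_rows", "kwargs": {
  "moves": [
    [[-15, -6, 0], [0, 0, 0.02], 15],
    [[-40, -16, 0], [0, 0, 0.06], 15],
    [[-70, -28, 0], [0.001, 0, 0.1], 15],
    [[-103, -42, 0], [0.002, 0, 0.14], 15],
    [[-136, -55, 0], [0.003, 0, 0.19], 15],
    [[-170, -69, 0], [0.004, 0, 0.24], 15],
    [[-203, -82, 0], [0.004, -0.001, 0.29], 15],
    [[-236, -96, 0], [0.005, -0.002, 0.34], 15],
    [[-269, -109, 0], [0.006, -0.002, 0.38], 15],
    [[-298, -121, 0], [0.007, -0.003, 0.42], 15],
    [[-318, -129, 0], [0.007, -0.003, 0.44], 15],
    [[-328, -133, 0], [0.007, -0.003, 0.448], 15]
  ]
}}

```text
clock: 5.58
eef_pos: [0.514, -0.0541, 0.2787]
tool_rot: [0.709, 0.706, -0.002, -0.001]
ft_force: [-0.8, 0.9, -0.7]
grip_width: 0.0231
```

```bash
python3 - <<'E'
from h import *
go((.515,-.0512,.217),0);o=readout.get_obs();print(o['eef_pos'])
E
```

```text
shift [ 2.9  1.2 61.6] turn [-0.0041  0.0007 -0.0044] deg 0.3
[ 0.51404983 -0.05405651  0.27865121]
```

>>> {"fn": "send_rows", "kwargs": {
  "moves": [
    [[3, 1, 15], [-0.004, 0, -0.004], 15],
    [[3, 1, 40], [-0.004, 0, -0.004], 15],
    [[3, 1, 55], [-0.004, 0, -0.004], 15],
    [[3, 1, 61.5], [-0.004, 0, -0.004], 15],
    [[3, 1, 61.5], [-0.004, 0, -0.004], 15],
    [[3, 1, 61.5], [-0.004, 0, -0.004], 15]
  ]
}}

```text
clock: 6.08
eef_pos: [0.5146, -0.0505, 0.2168]
tool_rot: [0.707, 0.707, -0.001, -0.0]
ft_force: [0.4, -0.6, -0.3]
grip_width: 0.0231
```

```bash
python3 - <<'E'
from h import *
o=readout.get_obs();print(o['eef_pos'],o['ft_force'])
go((.5888,-.0512,.217),0)
w,_=snap('wrist','w4.png');s,_=snap('side','s4.png');a,_=snap('scene','a4.png')
f=lambda im,x,y,w,h:cv2.resize(im[y:y+h,x:x+w],None,fx=4,fy=4,interpolation=cv2.INTER_CUBIC)
L=np.vstack([f(s,225,140,90,70),f(a,215,175,90,70)])
out=np.hstack([L,np.pad(w[:,140:560-0],((0,140),(0,0),(0,0)))]);cv2.imwrite('pics/d4.png',out[...,::-1]);print(out.shape)
E
```

```text
[ 0.5146178  -0.05054456  0.21678824] [ 0.35768877 -0.55897015 -0.34616047]
shift [-0.7 74.2 -0.3] turn [-0.0014  0.0003  0.0005] deg 0.1
(560, 780, 3)
```

View pics/d4.png

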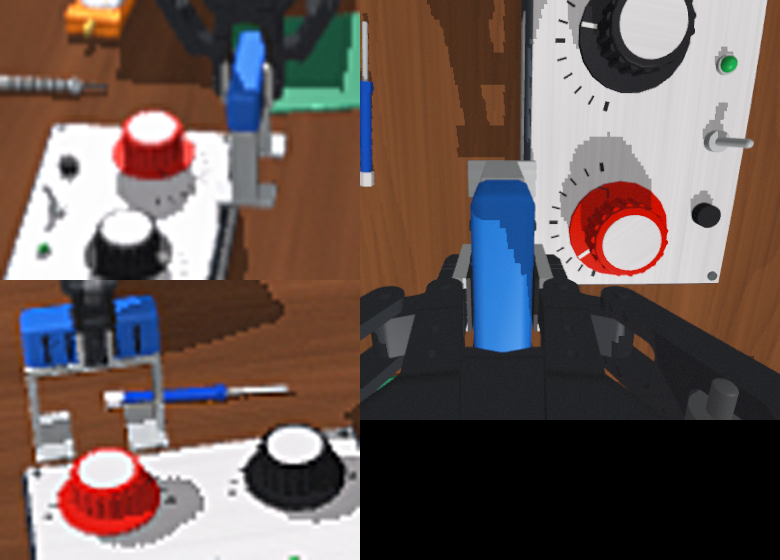

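Side and wrist views: the puller hangs upright in front of the red knob, with its feet just over the unit's front edge. The knob's skirt is centred at about (398,228) in the wrist frame. I'll check the lateral offset once.

```bash
python3 - <<'E'
from h import *
c=cal('w4.png');im=cv2.imread('pics/w4.png').astype(int);B,G,R=[im[...,i] for i in range(3)]
m=np.zeros(B.shape,np.uint8);m[170:285,340:450]=((R>110)&(G<90)&(B<90))[170:285,340:450]
ct=max(cv2.findContours(m,0,1)[0],key=cv2.contourArea);e=cv2.fitEllipse(cv2.convexHull(ct));print(e)
print('skirt',pt(c,*e[0],.089).round(4),'white',pt(c,632-220,242,.112).round(4))
print('foot',pt(c,282,161,.081).round(4),pt(c,468-220,161,.081).round(4),pt(c,536-220,161,.081).round(4),readout.get_obs()['eef_pos'])
E
```

```text
((399.0485534667969, 229.0642547607422), (95.63745880126953, 99.63081359863281), 89.68721771240234)
skirt [ 0.5893 -0.0512  0.089 ] white [ 0.5889 -0.0512  0.112 ]
foot [ 0.5137 -0.0086  0.081 ] [ 0.4922 -0.0086  0.081 ] [ 0.5353 -0.0086  0.081 ] [ 0.51560112 -0.05085847  0.21829983]
```

>>> {"fn": "send_rows", "kwargs": {
  "moves": [
    [[-1, 5, 0], [0, 0, 0], 15],
    [[-1, 12, 0], [0, 0, 0], 15],
    [[-1, 19, 0], [0, 0, 0], 15],
    [[-1, 26, 0], [0, 0, 0], 15],
    [[-1, 33, 0], [0, 0, 0], 15],
    [[-1, 38, 0], [0, 0, 0], 15],
    [[-1, 38, 0], [0, 0, 0], 15]
  ]
}}

```text
clock: 6.82
eef_pos: [0.5549, -0.0519, 0.2182]
tool_rot: [0.707, 0.707, 0.001, 0.001]
ft_force: [0.5, 0.4, -0.9]
grip_width: 0.0231
```

```bash
python3 - <<'E'
from h import *
go((.589,-.0512,.217),0);print(readout.get_obs()['eef_pos'])
E
```

```text
shift [ 0.7 34.1  1.3] turn [0.0029 0.0009 0.0003] deg 0.2
[ 0.55491662 -0.05186097  0.21817077]
```

>>> {"fn": "send_rows", "kwargs": {
  "moves": [
    [[0.5, 6, 1], [0.003, 0, 0], 15],
    [[0.5, 13, 1], [0.003, 0, 0], 15],
    [[0.5, 20, 1], [0.003, 0, 0], 15],
    [[0.5, 27, 1], [0.003, 0, 0], 15],
    [[0.5, 32, 1], [0.003, 0, 0], 15],
    [[0.5, 34.5, 1], [0.003, 0, 0], 15],
    [[0.5, 34.5, 1], [0.003, 0, 0], 15],
    [[0.5, 34.5, 1], [0.003, 0, 0], 15]
  ]
}}

```text
clock: 7.48
eef_pos: [0.5894, -0.0513, 0.2171]
tool_rot: [0.707, 0.707, -0.001, 0.0]
ft_force: [-0.4, -0.4, -1.0]
grip_width: 0.0232
```

```bash
python3 - <<'E'
from h import *
o=readout.get_obs();print(o['eef_pos'],o['ft_force'])
s,_=snap('side','s5.png');a,_=snap('scene','a5.png')
f=lambda im,x,y,w,h:cv2.resize(im[y:y+h,x:x+w],None,fx=5,fy=5,interpolation=cv2.INTER_CUBIC)
cv2.imwrite('pics/d5.png',np.hstack([f(s,225,125,75,90),f(a,212,175,75,90)])[...,::-1])
E
```

```text
[ 0.58936197 -0.05134791  0.21711242] [-0.37670986 -0.40968144 -0.99082528]
```

View pics/d5.png

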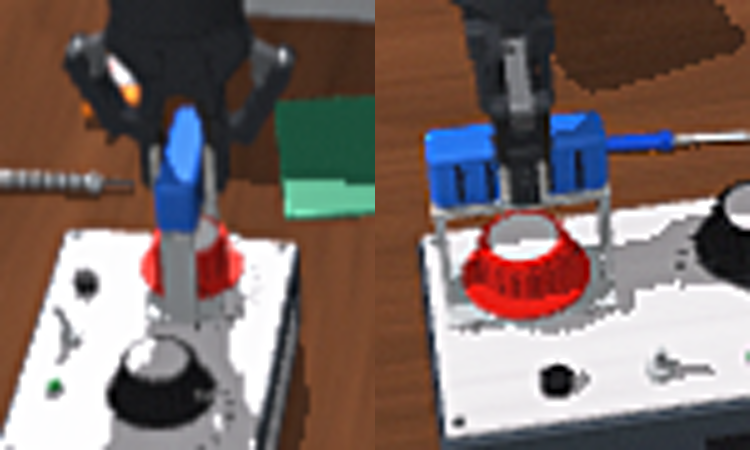

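The puller straddles the red knob with no contact force. Now I'll pull straight up, slowly.

>>> {"fn": "send_rows", "kwargs": {
  "moves": [
    [[0, 0, -2], [0, 0, 0], 15],
    [[0, 0, -4], [0, 0, 0], 15],
    [[0, 0, -5], [0, 0, 0], 15],
    [[0, 0, -6], [0, 0, 0], 15],
    [[0, 0, -7], [0, 0, 0], 15],
    [[0, 0, -8], [0, 0, 0], 15],
    [[0, 0, -9], [0, 0, 0], 15],
    [[0, 0, -10], [0, 0, 0], 15],
    [[0, 0, -11], [0, 0, 0], 15],
    [[0, 0, -12], [0, 0, 0], 15],
    [[0, 0, -13], [0, 0, 0], 15],
    [[0, 0, -14], [0, 0, 0], 15]
  ]
}}

```text
clock: 8.58
eef_pos: [0.5896, -0.0514, 0.2327]
tool_rot: [0.707, 0.707, 0.0, 0.001]
ft_force: [-0.1, 0.5, -2.7]
grip_width: 0.0231
```

>>> {"fn": "send_rows", "kwargs": {
  "moves": [
    [[0, 0, -2], [0, 0, 0], 15],
    [[0, 0, -4], [0, 0, 0], 15],
    [[0, 0, -7], [0, 0, 0], 15],
    [[0, 0, -10], [0, 0, 0], 15],
    [[0, 0, -13], [0, 0, 0], 15],
    [[0, 0, -16], [0, 0, 0], 15],
    [[0, 0, -19], [0, 0, 0], 15],
    [[0, 0, -22], [0, 0, 0], 15],
    [[0, 0, -25], [0, 0, 0], 15],
    [[0, 0, -28], [0, 0, 0], 15],
    [[0, 0, -30], [0, 0, 0], 15],
    [[0, 0, -30], [0, 0, 0], 15]
  ]
}}

```text
clock: 9.58
eef_pos: [0.5898, -0.0514, 0.2634]
tool_rot: [0.707, 0.707, 0.001, 0.001]
ft_force: [0.1, 0.1, -2.8]
grip_width: 0.0232
```

```bash
python3 - <<'E'
from h import *
o=readout.get_obs();print(o['eef_pos'],o['ft_force'],o['clock'])
s,_=snap('side','s6.png');a,_=snap('scene','a6.png')
f=lambda im,x,y,w,h:cv2.resize(im[y:y+h,x:x+w],None,fx=5,fy=5,interpolation=cv2.INTER_CUBIC)
cv2.imwrite('pics/d6.png',np.hstack([f(s,225,110,75,100),f(a,212,160,75,100)])[...,::-1])
E
```

```text
[ 0.5897902  -0.05136509  0.26335794] [ 0.12628255  0.10770242 -2.78392955] 9.5833
```

View pics/d6.png

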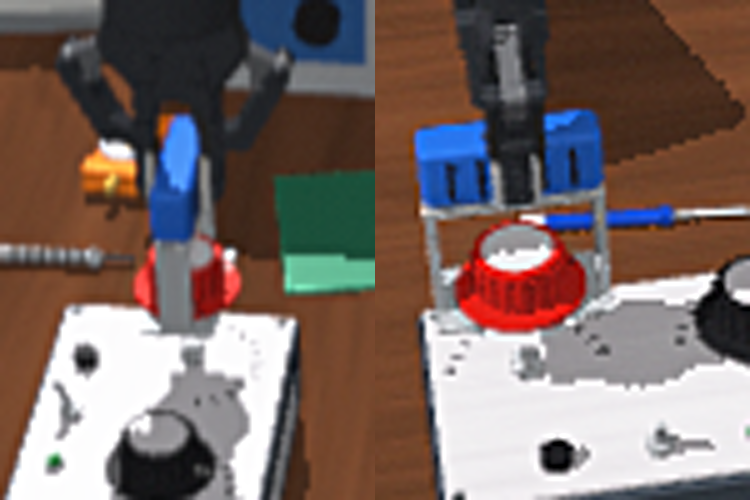

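The knob is off its shaft and rests level on the feet; the bare shaft shows at scene crop (530,360). I'll carry it gently to the mat.

```bash
python3 - <<'E'
from h import *
go((.49,-.305,.263),0)
E
```

```text
shift [-2.536e+02 -9.960e+01 -1.000e-01] turn [0.0019 0.001  0.0003] deg 0.1
```

>>> {"fn": "send_rows", "kwargs": {
  "moves": [
    [[-2, -1, 0], [0, 0, 0], 15],
    [[-7, -3, 0], [0, 0, 0], 15],
    [[-15, -6, 0], [0, 0, 0], 15],
    [[-27, -11, 0], [0, 0, 0], 15],
    [[-42, -16, 0], [0, 0, 0], 15],
    [[-59, -23, 0], [0, 0, 0], 15],
    [[-77, -30, 0], [0, 0, 0], 15],
    [[-94, -37, 0], [0, 0, 0], 15],
    [[-108, -42, 0], [0, 0, 0], 15],
    [[-119, -46, 0], [0, 0, 0], 15],
    [[-125, -49, 0], [0, 0, 0], 15],
    [[-127, -50, 0], [0, 0, 0], 15]
  ]
}}

```text
clock: 10.68
eef_pos: [0.5388, -0.1799, 0.2628]
tool_rot: [0.708, 0.706, 0.0, 0.001]
ft_force: [-0.0, -0.3, -2.0]
grip_width: 0.0236
```

```bash
python3 - <<'E'
from h import *
go((.49,-.305,.263),0)
E
```

```text
shift [-1.252e+02 -4.850e+01 -1.000e-01] turn [ 0.0017  0.0012 -0.0019] deg 0.2
```

>>> {"fn": "send_rows", "kwargs": {
  "moves": [
    [[-2, -1, 0], [0, 0, 0], 15],
    [[-7, -3, 0], [0, 0, 0], 15],
    [[-15, -6, 0], [0, 0, 0], 15],
    [[-27, -11, 0], [0, 0, 0], 15],
    [[-42, -16, 0], [0, 0, 0], 15],
    [[-59, -23, 0], [0, 0, 0], 15],
    [[-77, -30, 0], [0, 0, 0], 15],
    [[-94, -37, 0], [0, 0, 0], 15],
    [[-108, -42, 0], [0, 0, 0], 15],
    [[-119, -46, 0], [0, 0, 0], 15],
    [[-124, -48, 0], [0, 0, 0], 15],
    [[-125, -48.5, 0], [0, 0, 0], 15]
  ]
}}

```text
clock: 11.68
eef_pos: [0.4895, -0.3059, 0.2628]
tool_rot: [0.708, 0.706, 0.0, 0.001]
ft_force: [0.0, 0.3, -2.2]
grip_width: 0.0232
```

```bash
python3 - <<'E'
from h import *
go((.49,-.305,.1480),0)
s,_=snap('side','s7.png');a,_=snap('scene','a7.png')
f=lambda im,x,y,w,h:cv2.resize(im[y:y+h,x:x+w],None,fx=4,fy=4,interpolation=cv2.INTER_CUBIC)
cv2.imwrite('pics/d7.png',np.hstack([f(s,250,65,100,110),f(a,100,140,100,130)[:440]])[...,::-1])
E
```

```text
shift [  1.    0.3 114.8] turn [ 0.0016  0.0012 -0.0035] deg 0.2
```

View pics/d7.png

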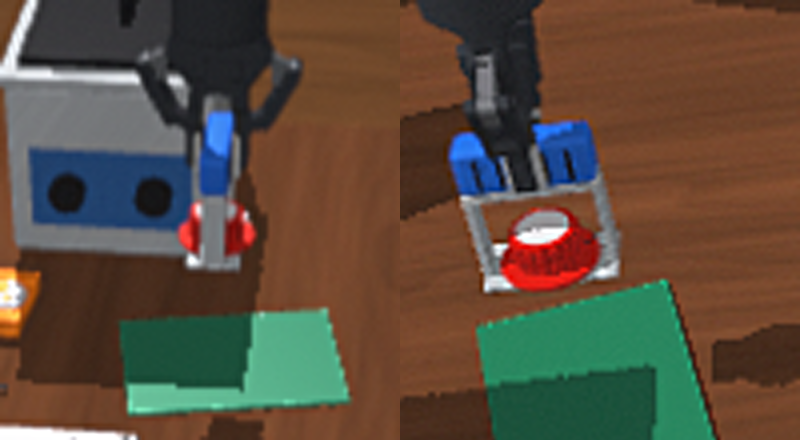

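The knob is still seated on the feet above the mat. I'll lower it, slowly at the end.

>>> {"fn": "send_rows", "kwargs": {
  "moves": [
    [[1, 0, 3], [0, 0, 0], 15],
    [[1, 0, 10], [0, 0, 0], 15],
    [[1, 0, 21], [0, 0, 0], 15],
    [[1, 0, 35], [0, 0, 0], 15],
    [[1, 0, 50], [0, 0, 0], 15],
    [[1, 0, 65], [0, 0, 0], 15],
    [[1, 0, 78], [0, 0, 0], 15],
    [[1, 0, 88], [0, 0, 0], 15],
    [[1, 0, 95], [0, 0, 0], 15],
    [[1, 0, 99], [0, 0, 0], 15],
    [[1, 0, 101], [0, 0, 0], 15],
    [[1, 0, 102], [0, 0, 0], 15]
  ]
}}

```text
clock: 12.78
eef_pos: [0.4904, -0.3037, 0.1609]
tool_rot: [0.708, 0.706, 0.0, 0.001]
ft_force: [0.2, -0.1, -1.6]
grip_width: 0.0234
```

```bash
python3 - <<'E'
from h import *
go((.49,-.305,.1485),0);print(readout.get_obs()['ft_force'])
E
```

```text
shift [-1.3 -0.5 12.4] turn [ 0.0021  0.0008 -0.0017] deg 0.2
[ 0.19480714 -0.12237778 -1.62508316]
```

>>> {"fn": "send_rows", "kwargs": {
  "moves": [
    [[0, 0, 1.5], [0, 0, 0], 15],
    [[0, 0, 3], [0, 0, 0], 15],
    [[0, 0, 4.5], [0, 0, 0], 15],
    [[0, 0, 5.5], [0, 0, 0], 15],
    [[0, 0, 6.5], [0, 0, 0], 15],
    [[0, 0, 7.5], [0, 0, 0], 15],
    [[0, 0, 8.5], [0, 0, 0], 15],
    [[0, 0, 9.5], [0, 0, 0], 15],
    [[0, 0, 10.5], [0, 0, 0], 15],
    [[0, 0, 11.5], [0, 0, 0], 15],
    [[0, 0, 12.4], [0, 0, 0], 15],
    [[0, 0, 12.4], [0, 0, 0], 15]
  ]
}}

```text
clock: 13.78
eef_pos: [0.4904, -0.3037, 0.1483]
tool_rot: [0.708, 0.706, 0.0, 0.001]
ft_force: [-0.3, 1.1, -2.6]
grip_width: 0.023
```

```bash
python3 - <<'E'
from h import *
o=readout.get_obs();print(o['eef_pos'],o['ft_force'])
snap('wrist','w8.png');s,_=snap('side','s8.png');a,_=snap('scene','a8.png')
f=lambda im,x,y,w,h:cv2.resize(im[y:y+h,x:x+w],None,fx=4,fy=4,interpolation=cv2.INTER_CUBIC)
cv2.imwrite('pics/d8.png',np.hstack([f(s,265,85,90,100),f(a,105,170,90,100)])[...,::-1])
go((.41,-.305,.1485),0)
E
```

```text
[ 0.49038298 -0.30370819  0.14830132] [-0.34536579  1.1016972  -2.63863791]
shift [ -1.4 -80.5  -0.1] turn [ 0.0021  0.0009 -0.0017] deg 0.2
```

View pics/d8.png

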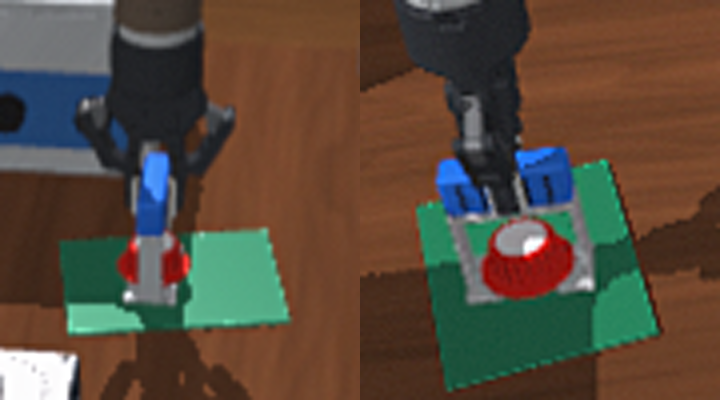

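>>> {"fn": "send_rows", "kwargs": {
  "moves": [
    [[0, 0, 1], [0, 0, 0], 15],
    [[0, 0, 2], [0, 0, 0], 15],
    [[0, 0, 2], [0, 0, 0], 15],
    [[0, 0, 2], [0, 0, 0], 15]
  ]
}}

```text
clock: 14.27
eef_pos: [0.4904, -0.3037, 0.1464]
tool_rot: [0.708, 0.706, 0.0, 0.001]
ft_force: [-0.7, -0.5, -1.9]
grip_width: 0.0231
```

>>> {"fn": "send_rows", "kwargs": {
  "moves": [
    [[0, 0, 0], [0, 0, 0], 15],
    [[0, 0, 0], [0, 0, 0], 15]
  ]
}}

```text
clock: 14.43
eef_pos: [0.4904, -0.3037, 0.1464]
tool_rot: [0.708, 0.706, 0.0, 0.001]
ft_force: [0.8, 0.4, -2.1]
grip_width: 0.0235
```

>>> {"fn": "send_rows", "kwargs": {
  "moves": [
    [[0, -1, 0], [0, 0, 0], 15],
    [[0, -3, 0], [0, 0, 0], 15],
    [[0, -6, 0], [0, 0, 0], 15],
    [[0, -9, 0], [0, 0, 0], 15],
    [[0, -12, 0], [0, 0, 0], 15],
    [[0, -12, 0], [0, 0, 0], 15]
  ]
}}

```text
clock: 14.93
eef_pos: [0.4776, -0.3036, 0.1463]
tool_rot: [0.708, 0.706, 0.0, 0.001]
ft_force: [-0.1, 1.1, -1.4]
grip_width: 0.0233
```

```bash
python3 - <<'E'
from h import *
o=readout.get_obs();print(o['eef_pos'],o['ft_force'])
snap('scene','a9.png');snap('side','s9.png')
for f,roi in (('a8',(105,170,195,270)),('a9',(105,170,195,270)),('s8',(265,85,355,185)),('s9',(265,85,355,185))):
    im=cv2.imread(f'pics/{f}.png').astype(int);x0,y0,x1,y1=roi;i=im[y0:y1,x0:x1];m=(i[...,2]>110)&(i[...,1]<70)&(i[...,0]<70)
    ys,xs=np.nonzero(m);print(f,m.sum(),xs.min()+x0,xs.max()+x0,ys.min()+y0,ys.max()+y0)
E
```

```text
[ 0.47756767 -0.30361908  0.14634061] [-0.06403269  1.06146216 -1.41104406]
a8 1316 105 194 170 269
a9 1318 105 194 170 269
s8 1128 265 354 96 184
s9 1055 265 354 96 184
```

```bash
python3 - <<'E'
from h import *
for f,roi in (('a8',(105,170,195,270)),('a9',(105,170,195,270)),('s8',(265,85,355,185)),('s9',(265,85,355,185))):
    im=cv2.imread(f'pics/{f}.png').astype(int);x0,y0,x1,y1=roi;i=im[y0:y1,x0:x1];m=(i[...,2]-i[...,1]>110)&(i[...,0]<50)
    ys,xs=np.nonzero(m);print(f,m.sum(),xs.min()+x0,xs.max()+x0,ys.min()+y0,ys.max()+y0)
E
```

```text
a8 180 136 157 226 243
a9 180 136 157 227 243
s8 35 295 310 146 154
s9 49 295 311 146 155
```

The knob stays put while the puller slides back 13 mm. I'll withdraw the rest of the way.

>>> {"fn": "send_rows", "kwargs": {
  "moves": [
    [[0, -5, 0], [0, 0, 0], 15],
    [[0, -12, 0], [0, 0, 0], 15],
    [[0, -20, 0], [0, 0, 0], 15],
    [[0, -28, 0], [0, 0, 0], 15],
    [[0, -36, 0], [0, 0, 0], 15],
    [[0, -44, 0], [0, 0, 0], 15],
    [[0, -52, 0], [0, 0, 0], 15],
    [[0, -60, 0], [0, 0, 0], 15],
    [[0, -66, 0], [0, 0, 0], 15],
    [[0, -68, 0], [0, 0, 0], 15],
    [[0, -68, -15], [0, 0, 0], 15],
    [[0, -68, -40], [0, 0, 0], 15]
  ]
}}

```text
clock: 16.03
eef_pos: [0.4083, -0.3025, 0.1842]
tool_rot: [0.708, 0.706, 0.0, -0.002]
ft_force: [1.4, -0.2, -2.1]
grip_width: 0.0234
```

>>> {"fn": "send_rows", "kwargs": {
  "moves": [
    [[0, 0, -30], [0, 0, 0], 15],
    [[0, 0, -65], [0, 0, 0], 15],
    [[0, 0, -100], [0, 0, 0], 15],
    [[0, 0, -110], [0, 0, 0], 15],
    [[0, 0, -110], [0, 0, 0], 15]
  ]
}}

```text
clock: 16.45
eef_pos: [0.4102, -0.3039, 0.298]
tool_rot: [0.708, 0.706, 0.001, 0.002]
ft_force: [0.3, 0.7, -2.5]
grip_width: 0.0235
```

```bash
python3 - <<'E'
from h import *
o=readout.get_obs();print(o['eef_pos'],o['ft_force'],o['clock'])
w,_=snap('wrist','w10.png');s,_=snap('side','s10.png');a,_=snap('scene','a10.png')
f=lambda im,x,y,w,h:cv2.resize(im[y:y+h,x:x+w],None,fx=3,fy=3,interpolation=cv2.INTER_CUBIC)
cv2.imwrite('pics/d10.png',np.hstack([f(s,255,85,100,130),f(a,105,140,100,130)])[...,::-1])
go((.492,.3014,.27),18);
E
```

```text
[ 0.41024012 -0.30394136  0.29799316] [ 0.26918877  0.66740375 -2.51333664] 16.45
shift [603.7  82.8  24.9] turn [-0.0045 -0.0058 -0.3163] deg 18.1
```

View pics/d10.png

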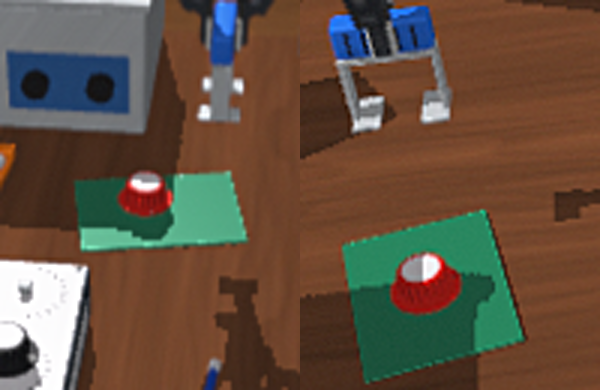

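The knob stands upright on the green mat, and the puller is clear above it. I'll bring the puller back to the cork pad.

>>> {"fn": "send_rows", "kwargs": {
  "moves": [
    [[6, 1, 0], [0, 0, 0], 15],
    [[25, 3, 0], [0, 0, -0.01], 15],
    [[52, 7, 0], [0, 0, -0.03], 15],
    [[84, 11, 0], [0, 0, -0.05], 15],
    [[118, 16, 0], [0, 0, -0.07], 15],
    [[152, 21, 0], [0, 0, -0.09], 15],
    [[186, 26, 0], [0, 0, -0.11], 15],
    [[220, 30, 0], [0, 0, -0.13], 15],
    [[252, 35, 0], [0, 0, -0.14], 15],
    [[280, 39, 0], [-0.002, -0.003, -0.15], 15],
    [[298, 41, 0], [-0.002, -0.003, -0.16], 15],
    [[305, 42, 0], [-0.002, -0.003, -0.16], 15]
  ]
}}

```text
clock: 17.6
eef_pos: [0.4497, 0.0054, 0.2917]
tool_rot: [0.648, 0.762, -0.001, -0.004]
ft_force: [0.5, -0.1, -1.8]
grip_width: 0.0234
```

```bash
python3 - <<'E'
from h import *
go((.488,.305,.29),18)
E
```

```text
shift [289.5  86.1   2.3] turn [-0.0063 -0.0047 -0.1522] deg 8.7
```

>>> {"fn": "send_rows", "kwargs": {
  "moves": [
    [[6, 2, 0], [0, 0, 0], 15],
    [[24, 7, 0], [-0.001, -0.001, -0.01], 15],
    [[50, 15, 0], [-0.002, -0.002, -0.03], 15],
    [[81, 24, 0], [-0.003, -0.002, -0.05], 15],
    [[113, 34, 0], [-0.004, -0.003, -0.07], 15],
    [[145, 43, 0], [-0.006, -0.004, -0.09], 15],
    [[177, 53, 0], [-0.006, -0.005, -0.1], 15],
    [[209, 62, 0], [-0.006, -0.005, -0.12], 15],
    [[240, 71, 0], [-0.006, -0.005, -0.13], 15],
    [[266, 79, 0], [-0.006, -0.005, -0.145], 15],
    [[284, 84, 0], [-0.006, -0.005, -0.152], 15],
    [[289.5, 86, 0], [-0.006, -0.005, -0.152], 15]
  ]
}}

```text
clock: 18.6
eef_pos: [0.4878, 0.3071, 0.2904]
tool_rot: [0.587, 0.81, -0.001, -0.001]
ft_force: [0.9, -0.3, -2.5]
grip_width: 0.0236
```

```bash
python3 - <<'E'
from h import *
print(readout.get_obs()['eef_pos'])
go((.488,.305,.155),18)
E
```

```text
[0.48776396 0.30707939 0.29044546]
shift [-2.000e+00 -1.000e-01  1.354e+02] turn [-0.0025  0.0001  0.0017] deg 0.2
```

>>> {"fn": "send_rows", "kwargs": {
  "moves": [
    [[-2, 0, 6], [-0.002, 0, 0], 15],
    [[-2, 0, 22], [-0.002, 0, 0], 15],
    [[-2, 0, 42], [-0.002, 0, 0], 15],
    [[-2, 0, 64], [-0.002, 0, 0], 15],
    [[-2, 0, 86], [-0.002, 0, 0], 15],
    [[-2, 0, 106], [-0.002, 0, 0], 15],
    [[-2, 0, 122], [-0.002, 0, 0], 15],
    [[-2, 0, 131], [-0.002, 0, 0], 15],
    [[-2, 0, 135], [-0.002, 0, 0], 15],
    [[-2, 0, 135], [-0.002, 0, 0], 15],
    [[-2, 0, 135], [-0.002, 0, 0], 15]
  ]
}}

```text
clock: 19.52
eef_pos: [0.4885, 0.3046, 0.156]
tool_rot: [0.587, 0.809, 0.0, 0.0]
ft_force: [0.6, 0.0, -1.1]
grip_width: 0.0236
```

```bash
python3 - <<'E'
from h import *
print(readout.get_obs()['eef_pos'],readout.get_obs()['ft_force'])
go((.488,.305,.144),18)
E
```

```text
[0.48847356 0.30464466 0.15598533] [ 0.57408222  0.04412899 -1.08726366]
shift [ 0.5 -0.3 12. ] turn [0.0002 0.0001 0.0009] deg 0.1
```

>>> {"fn": "send_rows", "kwargs": {
  "moves": [
    [[0, 0, 2], [0, 0, 0], 15],
    [[0, 0, 4], [0, 0, 0], 15],
    [[0, 0, 6], [0, 0, 0], 15],
    [[0, 0, 8], [0, 0, 0], 15],
    [[0, 0, 9], [0, 0, 0], 15],
    [[0, 0, 10], [0, 0, 0], 15],
    [[0, 0, 11], [0, 0, 0], 15],
    [[0, 0, 12], [0, 0, 0], 15],
    [[0, 0, 12], [0, 0, 0], 15]
  ]
}}

```text
clock: 20.27
eef_pos: [0.4885, 0.3047, 0.1442]
tool_rot: [0.587, 0.809, 0.0, 0.0]
ft_force: [-0.2, -0.9, 0.2]
grip_width: 0.0233
```

>>> {"fn": "send_rows", "kwargs": {
  "moves": [
    [[0, 0, 0.5], [0, 0, 0], 15],
    [[0, 0, 0.5], [0, 0, 0], 15]
  ]
}}

```text
clock: 20.43
eef_pos: [0.4885, 0.3047, 0.1442]
tool_rot: [0.587, 0.809, 0.0, 0.0]
ft_force: [-1.5, -0.5, 2.8]
grip_width: 0.0232
```

The feet are in contact with the pad. I'll release and rise.

>>> {"fn": "send_rows", "kwargs": {
  "moves": [
    [[0, 0, 0], [0, 0, 0], 30],
    [[0, 0, 0], [0, 0, 0], 40],
    [[0, 0, 0], [0, 0, 0], 55],
    [[0, 0, 0], [0, 0, 0], 70],
    [[0, 0, 0], [0, 0, 0], 80],
    [[0, 0, 0], [0, 0, 0], 80],
    [[0, 0, -5], [0, 0, 0], 80],
    [[0, 0, -20], [0, 0, 0], 80],
    [[0, 0, -50], [0, 0, 0], 80],
    [[0, 0, -85], [0, 0, 0], 80],
    [[0, 0, -120], [0, 0, 0], 80],
    [[0, 0, -150], [0, 0, 0], 80]
  ]
}}

```text
clock: 21.43
eef_pos: [0.4885, 0.3047, 0.297]
tool_rot: [0.587, 0.809, 0.001, 0.001]
ft_force: [0.2, 0.4, 0.0]
grip_width: 0.0799
```

```bash
python3 - <<'E'
from h import *
o=readout.get_obs();print(o['eef_pos'],o['ft_force'],o['clock'],o['grip_width'])
s,_=snap('side','s11.png');a,_=snap('scene','a11.png')
f=lambda im,x,y,w,h:cv2.resize(im[y:y+h,x:x+w],None,fx=2,fy=2,interpolation=cv2.INTER_CUBIC)
cv2.imwrite('pics/d11.png',np.vstack([f(s,140,110,300,150),f(a,100,160,300,150)])[...,::-1])
E
```

```text
[0.4884528  0.30468027 0.29700819] [0.1823216  0.42065532 0.01939364] 21.4333 0.07989393462597667
```

I've used up the picture limit, so I'll check numerically.

```bash
python3 - <<'E'
from h import *
def blob(f,roi,cond):
    im=cv2.imread(f'pics/{f}.png').astype(int);x0,y0,x1,y1=roi;i=im[y0:y1,x0:x1];m=cond(i[...,0],i[...,1],i[...,2]);ys,xs=np.nonzero(m)
    return m.sum(),xs.min()+x0,xs.max()+x0,ys.min()+y0,ys.max()+y0
blue=lambda B,G,R:(B>120)&(B-R>80);red=lambda B,G,R:(R-G>110)&(B<50)
for f in ('a','a11'):print('handle',f,blob(f,(345,165,400,225),blue))
for f in ('a10','a11'):print('knob',f,blob(f,(105,200,195,270),red))
c=cal('a11.png');y=np.radians(18)
P=[proj(c,[.4885-np.sin(y)*l+np.cos(y)*t,.3047+np.cos(y)*l+np.sin(y)*t,z]) for l in(-.042,.042) for t in(-.012,.012) for z in(.070,.104)]
print('expected handle',np.min(P,0).round(),np.max(P,0).round())
print('knob xy',[pt(c,*q,.043).round(3)[:2] for q in [(140,228)]], 'proj top',proj(c,[.49,-.304,.043]).round(1))
d=np.abs(cv2.imread('pics/a.png').astype(int)-cv2.imread('pics/a11.png')).max(2)>60
d=cv2.morphologyEx(d.astype(np.uint8),cv2.MORPH_CLOSE,np.ones((5,5)));n,l,s,ce=cv2.connectedComponentsWithStats(d)
print([r.tolist() for r in s[1:] if r[4]>25])
E
```

```text
handle a (np.int64(301), np.int64(354), np.int64(380), np.int64(178), np.int64(200))
handle a11 (np.int64(310), np.int64(354), np.int64(382), np.int64(178), np.int64(198))
knob a10 (np.int64(186), np.int64(136), np.int64(157), np.int64(226), np.int64(243))
knob a11 (np.int64(171), np.int64(136), np.int64(157), np.int64(226), np.int64(243))
expected handle [352. 176.] [383. 199.]
knob xy [array([ 0.487, -0.316])] proj top [144.4 228.2]
[[255, 0, 44, 85, 1601], [359, 0, 60, 102, 3359], [235, 3, 26, 16, 117], [246, 28, 11, 20, 85], [207, 65, 34, 34, 596], [357, 107, 46, 42, 942], [349, 178, 39, 45, 593], [526, 200, 34, 19, 229], [229, 217, 37, 25, 632], [135, 224, 24, 21, 379]]
```

```bash
python3 -c "
from h import *
print(order.job_done())"
```

```text
the job is handed in; nothing more can be done
None
```

I pulled the red knob off its shaft with the puller and set it upright on the green mat. The puller is back upright on its cork pad. I handed the job in at about 21.5 s of the 58 s allowed.

- **Contact:** the gripper only ever held the puller's handle. At the readings I took, the wrist force stayed at about 6 N or less. I took none at the moment the knob popped off.
- **Last checks:** I had used up the 12 picture views, so the final checks were numeric. The handle is where it should be for an upright puller on the pad. The knob did not move after the puller withdrew.
- **Nothing else disturbed:** comparing first and last scene pictures, the black knob and all listed items were unchanged. The differences were the arm, the puller, the red knob's old and new places, and one small patch at the far right edge, (526–560, 200–219). That patch is beyond where the arm went; I took it for a shadow but did not look at it.

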